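# Close the bead press on its hidden pins and hold it shut

## Robot

A 6-joint arm with a two-finger parallel gripper is mounted at the origin on the work surface. World frame = base frame: x ahead of the robot, y to its left, z up, the work surface at z = 0. Lengths are in m, angles in rad, forces in N, time in s.
With the tool pointing down it reaches from about 0.275 to 0.85 m from the base axis. Payload 19 kg.
Tool frame: the origin (TCP) lies midway between the tips of the shut fingers; the grasp point (between the pads) lies 19 mm behind it (robot.pinch_z is the z of the grasp point in the tool frame, in m); z points along the fingers, y is the line along which they close (so a half turn about z gives the same grasp; the last joint's range is limited). The gripper opens to 85 mm and grips with 20 to 120 N. Pads are 22 mm wide; open, the fingers measure 114 mm over their backs; the gripper's body (76 mm by 85 mm) begins 54 mm behind the grasp point. The pads swing forward as they close: fully open they stand 13 mm farther back than shut.
Start: joints at [1.157, 0.15, 1.437, -0, 1.554, -0.134], TCP at [0.159, 0.553, 0.209] pointing down, gripper open.
Joint ranges: [-2.8, 2.8], [-0.68, 2.1], [0.12, 2.68], [-1.39, 4.53], [0.16, 2.79], [-2.81, 2.81]. Speed limits (rad/s): [1.89, 1.89, 2.22, 3.01, 3.01, 3.01].

## Interface

Orientations are given as a unit quaternion [w, x, y, z].
In Python, from station import robot, optics, finish_job, find_in, tip_of gives the robot as it stands.
- The arm moves only by the shell command python3 -m crank 'ROWS' [FORCE]. ROWS is JSON, a list of rows, each an object of numbers: "x", "y", "z": the shift along the tool's x, y, z in cm; "yaw": the turn about the tool's z in degrees; "grip": the opening, from -1 (shut) to 1 (fully open). In form: [{"x": .., "y": .., "z": .., "yaw": .., "grip": ..}, ...]. A call has 1 to 8 rows; each row is the pose to reach, as a shift and turn from the pose commanded when the call began, along the tool's axes at that moment; what a row does not reach only later rows make up. A row lasts 1/8 s, in which the tool goes at most 62.5 mm and 10.7 degrees, less where a joint would pass 70% of its speed; a pose out of reach is approached as far as the arm can. A call with a gripper value outside its range is refused whole. The fingers move at their own pace and stop on an object; FORCE is the grip in N (left out, the last holds). Time passes only in rows, so rows that repeat a pose let the fingers close. It gives the time, the measured TCP pose, the force, the opening and the grip force at its end, in the units of the state.
- robot.sense(): the state, without advancing time (a new reading comes with each control period).
- optics.capture(name): name is "scene" or "top"; returns a dict with "img" (400x640x3 uint8, blue, green, red), "mtx" (3x3 intrinsics, pixels), "rvec" (rotation vector, rad) and "tvec" (3), from world to camera coordinates, as OpenCV has them. Camera axes: x right, y down, z forward; pixel columns grow to the right and rows downward; lengths in m; the calibration is good to about 2 mm. A picture is of the moment at which its call begins. There is no depth.
- finish_job(): hands the job in; it is judged then, once.
Trained networks look in the newest picture that a camera, given by its name, has taken for a name from the list of things; names that differ only in an ending like _2 or _b are one class to them, and where a whole thing is asked for, a point or a joint stands for the part that bears it (a point fixed in the world has none). Each returns a list of dicts, best first, with "conf" (0 to 1); they miss things now and then, are a little off and sometimes report something else, mostly with a low value. They report only what shows in the picture. A call takes as long as a camera call. They do not tell look-alikes from the thing itself.
- find_in(query, camera): "position" ([x, y, z] in m, in world coordinates, good to about 4 mm: the middle of the surface that is visible of it).
- tip_of(query, camera): "position" ([x, y, z] in m, in world coordinates, good to about 4 mm: a listed point, or the origin of a listed thing).
The state is a dict: "time": time; "q": joint angles; "dq": joint speeds; "tau": joint torques, N m; "ee_pos": TCP position; "orientation": TCP orientation; "wrist_force": force on the tool from outside, world axes, zero at the start; "torque": the same for the moment, N m; "finger_gap": finger opening in m; "finger_force": force on a finger pad.
Only numpy, scipy, OpenCV 4.12 (cv2) and the standard library are available. Lean on these libraries where they do the work, as an engineer would, in place of code of your own. Each camera call takes 0.05 s, during which the arm holds its last target. There are 200 camera calls.

## Task

Close the brass bead press: lift its upper plate by the wooden handle, set it lengthwise over the lower die and slide it about until it drops on the two locating pins that it hides, then press it fully down against the springs, flush on the die. Finish while still gripping the handle and holding the press shut; do not let go, and leave the torch, the bowl and the rod rest where they are.

Things in the scene. Friction and masses are not known exactly. Their poses are not given: they have to be found in the camera images.
- cover: Upper plate of the press, loose, lying on the bench, handle up: brass, 64 (x) by 110 (y) by 20 mm, 0.3 to 0.5 kg. Origin: centre of its underside; z up. In the underside two round blind holes at y = -40 and +40 mm, 12 mm wide, 15 mm deep, mouths chamfered 2.5 mm; fits either way round.
- handle (a point): Centre of the wooden handle that stands on the middle of the upper plate: a block 26 mm in the plate's x by 48 mm in its y, from 20 to 70 mm above the plate's underside. This point lies 45 mm above the underside. Axes as the plate's.
- bed: Bed plate of the press, fixed: dark steel, 110 (x) by 210 (y) by 12 mm. Origin: centre of its underside, on the bench; z up. On it is screwed the brass lower die, 64 (x) by 120 (y) mm, face 30 mm above the origin, centred across x and parallel, but shifted along the bed's y by up to 6 mm either way; the shift is not reported and must be seen or felt for.
- pin_level (a point): Point 43 mm above the bed's origin, at the height of the tops of the two steel locating pins. They stand on the die face 40 mm either side of the die's centre along y (they shift with the die), 9 mm in diameter, 13 mm tall, tips bevelled 2 mm. A plate lying on the pins has its underside here; dropped on, 7 mm lower; pressed home, 13 mm lower.
- platen (a joint): Sprung platen (50 by 58 mm) in the die, between the pins: 0 = up, its top 6 mm above the die face; 0.006 m = pressed flush with the face, where the upper plate meets the die. Its spring pushes up with 6 N at 0 and 9.4 N at 6 mm; the upper plate's weight of 3 to 5 N helps.
- torch: Bench torch, loose, to be left alone: round dark foot 124 mm wide, post, tilted brass burner, about 150 mm tall. Origin: centre of the foot's underside.
- bowl: Small steel bowl, loose, to be left alone: 110 mm wide, 55 mm tall. Origin: centre of its underside.
- rods: Rod rest, loose, to be left alone: wooden block 50 by 120 by 20 mm with four 200 mm glass rods lying across it along x. Origin: centre of the block's underside.
There are look-alikes about, which are no part of the job. What is shaped like the cover but red is not meant. There is more than one size of the bed; the job needs the larger.

How it is judged:
By the outcome, as a careful person would: the job done as asked, in the order asked, and still so for the second after the job is handed in, while the arm keeps its last pose, push and grip.
It also fails if it takes over 51 s, if anything falls off the work surface, if the arm or the gripper's body presses on something with over 40 N, if the wrist force passes 120 N, or if a joint passes its speed limit or range.

## Working session

There is one attempt and no reset: what is moved stays moved. The work goes in short steps, Python scripts to look and compute and a shell command to move; the robot and the scene stay as the last step left them, time stands still between calls to the robot, and variables do not carry over. Pictures are saved under pics/ and viewed, at most 10 in all, crops included, and the job is handed in when it is done.

```bash
mkdir -p pics; ls; python3 - <<'E'
from station import robot, optics, find_in, tip_of
import cv2
for c in("top","scene"):
    d=optics.capture(c); cv2.imwrite(f"pics/{c}0.png",d["img"])
    print(c,d["mtx"].tolist(),d["rvec"],d["tvec"])
    for n in("cover","handle","bed","pin_level"):
        print(n,[(r["position"],r["conf"]) for r in tip_of(n,c)])
s=robot.sense();print(s["time"],s["ee_pos"],s["orientation"],robot.pinch_z)
E
```

```text
pics
top [[394.6489501706039, 0.0, 324.61026615762347], [0.0, 394.6489501706039, 195.03257898125867], [0.0, 0.0, 1.0]] [ 2.15294473 -2.15648529  0.18873774] [-0.02421615  0.52536834  1.21014346]
cover [([0.6706, 0.2288, 0.0004], 0.92), ([0.4933, 0.1592, -0.0017], 0.81)]
handle [([0.4957, 0.1554, 0.0446], 0.95), ([0.6635, 0.2345, 0.0402], 0.62), ([0.4926, -0.2066, -0.0005], 0.38)]
bed [([0.3073, -0.3815, 0.0026], 0.72)]
pin_level [([0.4865, -0.2078, 0.0433], 0.9), ([0.3047, -0.38, 0.0361], 0.84)]
scene [[440.3964006840529, 0.0, 309.6658454998742], [0.0, 440.3964006840529, 201.82919006162982], [0.0, 0.0, 1.0]] [ 0.71437919  2.73092393 -0.96443792] [ 0.48206004 -0.1571744   1.30680997]
cover [([0.493, 0.1582, -0.0006], 0.95), ([0.6704, 0.2351, -0.0018], 0.68)]
handle [([0.4967, 0.1587, 0.0459], 0.93), ([0.666, 0.2339, 0.0468], 0.72)]
bed [([0.3024, -0.3782, -0.0015], 0.96), ([0.4896, -0.2088, -0.0007], 0.63)]
pin_level [([0.4876, -0.2041, 0.0449], 0.7), ([0.3063, -0.388, 0.0297], 0.6), ([0.6131, 0.4277, -0.0009], 0.38)]
0.5 [0.15880096 0.55259482 0.20865704] [-2.95909096e-05  1.39470249e-01  9.90226260e-01 -5.27033232e-05] -0.0187
```

View pics/top0.png

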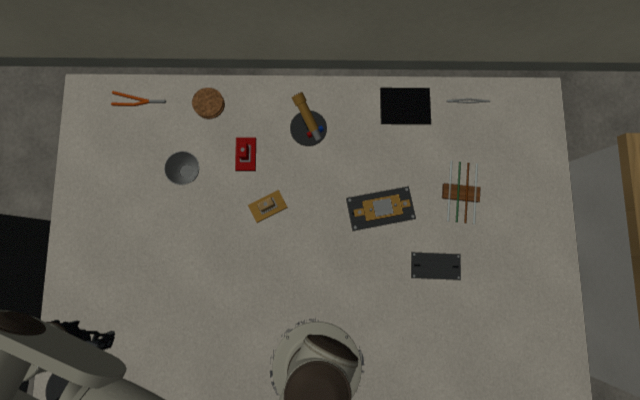

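View pics/scene0.png

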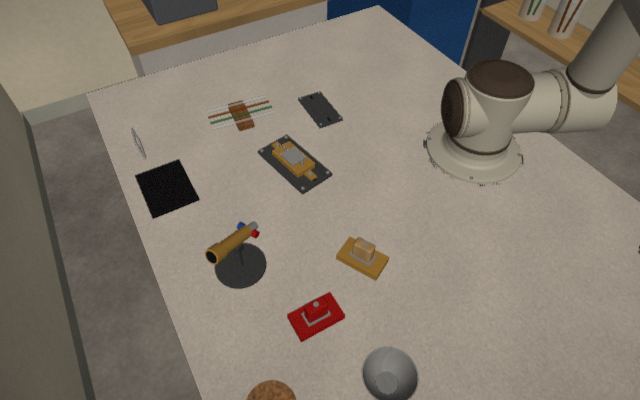

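The first view shows the brass cover at top (267,207) and its red look-alike at (246,155). The larger bed is at (381,208), and the smaller dark one, without a die, is at (436,266). I choose the brass cover and the larger bed, and check both in a close crop.

```bash
python3 - <<'E'
import cv2,numpy as np
t=cv2.imread("pics/top0.png");s=cv2.imread("pics/scene0.png")
f=lambda im,x,y:cv2.resize(im[y:y+60,x:x+80],(400,300),interpolation=cv2.INTER_CUBIC)
cv2.imwrite("pics/crop0.png",np.vstack([np.hstack([f(t,341,178),f(t,227,177)]),np.hstack([f(s,255,133),f(s,322,225)])]))
E
```

```text
(no output)
```

View pics/crop0.png

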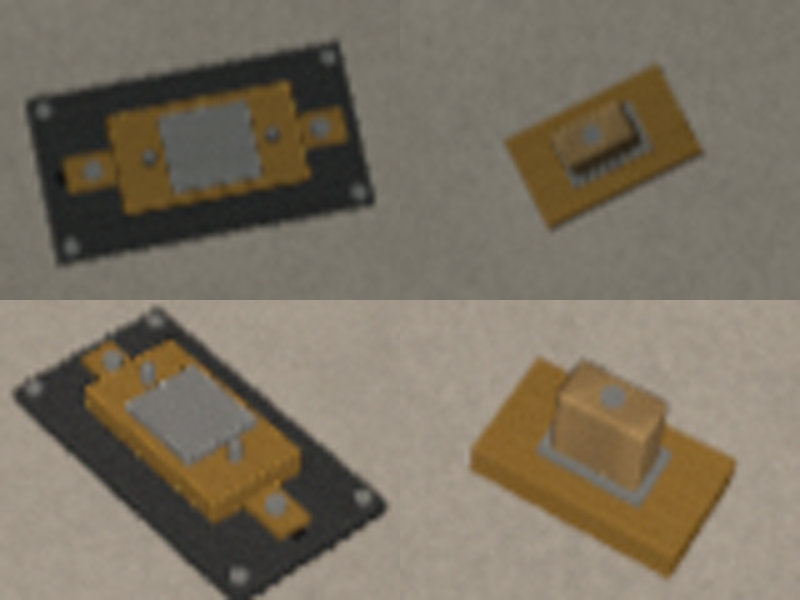

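The crops confirm the choice: brass plate with wooden handle (top about 267,207), and a large bed with die, pins at top px (371,209) and (395,204), and grey platen. Now I'll fit poses to the corners seen in both views.

```bash
cat > h.py <<'E'
import numpy as np,cv2
from scipy.optimize import least_squares
C={"top":([[394.6489501706039,0,324.61026615762347],[0,394.6489501706039,195.03257898125867],[0,0,1]],[2.15294473,-2.15648529,0.18873774],[-0.02421615,0.52536834,1.21014346]),
"scene":([[440.3964006840529,0,309.6658454998742],[0,440.3964006840529,201.82919006162982],[0,0,1]],[0.71437919,2.73092393,-0.96443792],[0.48206004,-0.1571744,1.30680997])}
def proj(c,P):
    K,r,t=map(np.array,C[c]); return cv2.projectPoints(np.asarray(P,float).reshape(-1,3),r,t,K,None)[0][:,0]
def px(off,uv): return (np.array(uv,float)+.5)/5-.5+off
def rect(a,b,z): return [[s*a,t*b,z] for s in(-1,1) for t in(-1,1)]
def world(p,L,zoff=0):
    L=np.array(L,float);c,s=np.cos(p[2]),np.sin(p[2])
    return np.c_[p[0]+c*L[:,0]-s*L[:,1],p[1]+s*L[:,0]+c*L[:,1],L[:,2]+zoff]
def nearest(c,W,obs):   # match each observed pixel to nearest projected corner
    q=proj(c,W);d=obs[:,None]-q[None];return np.array([e[np.argmin((e**2).sum(1))] for e in d])
def fit(groups,p0):  # groups: (cam, model(p)->Nx3 world, obs)
    f=lambda p:np.concatenate([nearest(c,m(p),o).ravel() for c,m,o in groups])
    r=least_squares(f,p0,x_scale=[.01,.01,.1,.01][:len(p0)],loss='soft_l1',diff_step=1e-5)
    return r.x,f(r.x).reshape(-1,2)
E
python3 - <<'E'
from h import *
bed=lambda p:world(p,rect(.055,.105,.012)); 
die=lambda p:world(p,np.array(rect(.032,.06,.03))+[0,p[3],0])
pin=lambda p:world(p,np.array([[0,-.04,.043],[0,.04,.043]])+[0,p[3],0])
T=(341,178);S=(255,133)
g=[("top",bed,px(T,[(27,102),(337,43),(374,205),(60,265)])),("top",die,px(T,[(108,113),(290,83),(308,182),(128,214)])),("top",pin,px(T,[(150,157),(272,133)])),
("scene",bed,px(S,[(157,8),(15,93),(385,208)])),("scene",die,px(S,[(170,45),(87,90),(212,202),(300,158)])),("scene",pin,px(S,[(149,65),(237,142)]))]
for gg in(g[:3],g[3:],g):
    p,r=fit(gg,[.487,-.206,.17,0]);print("bed",p,"\n",r.round(1).tolist())
T=(227-80,177);S=(322-80,225)
T=(227,177);S=(322,225)
pl=lambda p:world(p,rect(.032,.055,.02));hd=lambda p:world(p,rect(.013,.024,.07))
g=[("top",pl,px(T,[(106,141),(257,66),(304,152),(152,229)])),("scene",pl,px(S,[(140,57),(335,162),(268,255),(73,152)])),("scene",hd,px(S,[(185,61),(267,103)]))]
for gg in(g[:1],g[1:],g):
    p,r=fit(gg,[.493,.158,.4]);print("cover",p,"\n",r.round(1).tolist())
E
```

```text
bed [ 0.4870254  -0.20668723  0.18299307 -0.00254694] 
 [[0.5, 0.7], [-0.5, 0.4], [-0.4, -0.2], [0.5, -0.2], [0.3, -0.7], [0.1, 0.1], [-0.5, 0.4], [0.3, -0.1], [-0.0, -0.0], [-0.3, -0.3]]
bed [ 0.49048349 -0.20401381  0.17523016 -0.00287059] 
 [[-0.8, -0.1], [0.6, 0.5], [-0.6, 0.4], [-0.3, 0.9], [0.7, 0.0], [-0.0, -1.4], [-0.4, 0.6], [0.3, -0.5], [0.5, -0.6]]
bed [ 0.48836716 -0.20598529  0.18157389 -0.0028156 ] 
 [[0.7, 1.1], [-0.3, 0.8], [-0.2, 0.2], [0.7, 0.3], [0.4, -0.2], [0.3, 0.5], [-0.4, 0.8], [0.4, 0.3], [0.1, 0.4], [-0.2, 0.2], [-0.8, 0.5], [0.4, 1.0], [-1.0, 1.4], [-0.5, 1.5], [0.4, 0.6], [-0.5, -0.6], [-0.8, 1.4], [0.0, 0.1], [0.1, 0.1]]
cover [0.49307921 0.15663637 0.47921516] 
 [[0.2, -0.2], [-0.5, 0.5], [-0.1, 0.1], [0.5, -0.4]]
cover [0.49652979 0.15930546 0.46786846] 
 [[0.4, -0.1], [-0.3, -0.2], [-0.7, -1.4], [0.6, 0.6], [0.8, 1.1], [-0.8, -0.0]]
cover [0.49519882 0.15828095 0.47167092] 
 [[0.7, 0.6], [-0.2, 1.0], [0.4, 0.6], [1.1, 0.4], [0.2, 0.4], [-0.5, 0.4], [-1.0, -0.7], [0.4, 1.1], [0.6, 1.7], [-1.1, 0.6]]
```

```bash
cat > goal.py <<'E'
import sys,numpy as np
from scipy.spatial.transform import Rotation as R
from station import robot
s=robot.sense();w,x,y,z=s["orientation"];M=R.from_quat([x,y,z,w]).as_matrix()
X,Y,Z,yaw=map(float,sys.argv[1:5])
d=M.T@(np.array([X,Y,Z])-s["ee_pos"])*100
a=np.arctan2(M[1,1],M[0,1]);e=(a-yaw+np.pi/2)%np.pi-np.pi/2
print("shift cm",d.round(2),"yaw",np.degrees(e).round(1),"t",s["time"],"ee",np.round(s["ee_pos"],4),"y-axis",a.round(4),"F",np.round(s["wrist_force"],1),"q6",s["q"][5].round(2))
E
python3 goal.py .495 .158 .209 .472
python3 -m crank '[{"x":-43.2,"y":-28.6,"z":0,"yaw":46.9,"grip":1},{"x":-43.2,"y":-28.6,"z":0,"yaw":46.9,"grip":1},{"x":-43.2,"y":-28.6,"z":0,"yaw":46.9,"grip":1},{"x":-43.2,"y":-28.6,"z":0,"yaw":46.9,"grip":1},{"x":-43.2,"y":-28.6,"z":0,"yaw":46.9,"grip":1},{"x":-43.2,"y":-28.6,"z":0,"yaw":46.9,"grip":1},{"x":-43.2,"y":-28.6,"z":0,"yaw":46.9,"grip":1},{"x":-43.2,"y":-28.6,"z":0,"yaw":46.9,"grip":1}]'
python3 goal.py .495 .158 .11 .472
```

```text
shift cm [-4.321e+01 -2.864e+01 -3.000e-02] yaw 46.9 t 0.5 ee [0.1588 0.5526 0.2087] y-axis 1.2909 F [0.3 0.  0.1] q6 -0.13
time: 1.5
ee_pos: [0.4843, 0.1704, 0.2089]
orientation: [0.0, 0.522, 0.853, 0.0]
wrist_force: [0.4, 1.3, 1.2]
finger_gap: 0.0855
finger_force: 0.0
shift cm [-1.59  0.38  9.89] yaw 0.0 t 1.5 ee [0.4843 0.1704 0.2089] y-axis 0.4723 F [0.4 1.3 1.2] q6 -0.28
```

```bash

python3 -m crank '[{"x":-1.6,"y":0.4,"z":0,"yaw":0,"grip":1},{"x":-1.6,"y":0.4,"z":5,"yaw":0,"grip":1},{"x":-1.6,"y":0.4,"z":9.9,"yaw":0,"grip":1},{"x":-1.6,"y":0.4,"z":9.9,"yaw":0,"grip":1},{"x":-1.6,"y":0.4,"z":9.9,"yaw":0,"grip":1}]'
python3 goal.py .495 .158 .029 .472
python3 - <<'E'
from station import optics
import cv2,numpy as np
t=optics.capture("top")["img"];s=optics.capture("scene")["img"]
f=lambda im,x,y:cv2.resize(im[y:y+120,x:x+100],(400,480),interpolation=cv2.INTER_CUBIC)
cv2.imwrite("pics/pre.png",np.hstack([f(t,217,160),f(s,312,185)]))
E
```

```text
time: 2.12
ee_pos: [0.4948, 0.1603, 0.1118]
orientation: [0.001, 0.522, 0.853, 0.001]
wrist_force: [0.0, 0.2, 0.4]
finger_gap: 0.085
finger_force: 0.0
shift cm [-0.21 -0.1   8.28] yaw 0.1 t 2.125 ee [0.4948 0.1603 0.1118] y-axis 0.473 F [0.  0.2 0.4] q6 -0.31
```

View pics/pre.png

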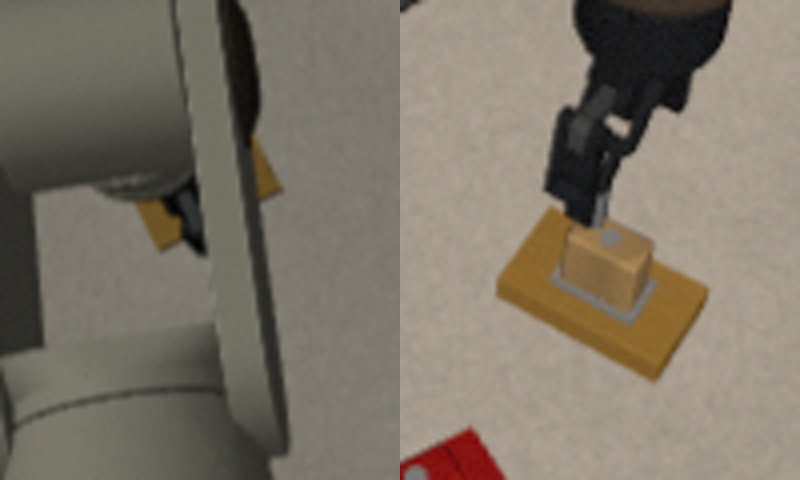

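The gripper hangs above the handle (scene px about 362,245), with the fingers astride the handle's narrow axis. Next: descend and close.

```bash

python3 -m crank '[{"x":-0.1,"y":-0.1,"z":3,"yaw":0,"grip":1},{"x":-0.2,"y":-0.1,"z":6,"yaw":0,"grip":1},{"x":-0.2,"y":-0.1,"z":8.2,"yaw":0,"grip":1},{"x":-0.2,"y":-0.1,"z":8.2,"yaw":0,"grip":1},{"x":-0.2,"y":-0.1,"z":8.2,"yaw":0,"grip":1}]'
python3 goal.py .495 .158 .029 .472
```

```text
time: 2.85
ee_pos: [0.4951, 0.1577, 0.0294]
orientation: [0.001, 0.522, 0.853, 0.001]
wrist_force: [-0.1, -0.8, 0.4]
finger_gap: 0.0856
finger_force: 0.0
shift cm [0.03 0.   0.04] yaw 0.0 t 2.85 ee [0.4951 0.1577 0.0294] y-axis 0.4725 F [-0.1 -0.8  0.4] q6 -0.31
```

```bash

python3 -m crank '[{"x":0,"y":0,"z":0,"yaw":0,"grip":0},{"x":0,"y":0,"z":0,"yaw":0,"grip":-0.5},{"x":0,"y":0,"z":0,"yaw":0,"grip":-1},{"x":0,"y":0,"z":0,"yaw":0,"grip":-1},{"x":0,"y":0,"z":0,"yaw":0,"grip":-1},{"x":0,"y":0,"z":0,"yaw":0,"grip":-1},{"x":0,"y":0,"z":0,"yaw":0,"grip":-1}]' 70
python3 goal.py .495 .158 .18 .472
```

```text
time: 3.72
ee_pos: [0.4944, 0.1576, 0.028]
orientation: [0.0, 0.522, 0.853, 0.0]
wrist_force: [1.1, 0.6, 6.1]
finger_gap: 0.0244
finger_force: 70.2
shift cm [ 1.00e-02  8.00e-02 -1.52e+01] yaw 0.0 t 3.725 ee [0.4944 0.1576 0.028 ] y-axis 0.4724 F [1.1 0.6 6.1] q6 -0.31
```

```bash

python3 -m crank '[{"x":0,"y":0,"z":-2,"yaw":0,"grip":-1},{"x":0,"y":0,"z":-5,"yaw":0,"grip":-1},{"x":0,"y":0,"z":-9,"yaw":0,"grip":-1},{"x":0,"y":0,"z":-10,"yaw":0,"grip":-1},{"x":0,"y":0,"z":-10,"yaw":0,"grip":-1}]'
python3 goal.py .489 -.209 .128 .180
python3 - <<'E'
from station import optics
import cv2,numpy as np
s=optics.capture("scene")["img"]
cv2.imwrite("pics/s_lift.png",s)
cv2.imwrite("pics/lift.png",cv2.resize(s[160:300,300:440],(600,600),interpolation=cv2.INTER_CUBIC))
E
```

```text
time: 4.35
ee_pos: [0.494, 0.1575, 0.1272]
orientation: [-0.0, 0.522, 0.853, -0.0]
wrist_force: [-1.3, 0.0, -3.2]
finger_gap: 0.0247
finger_force: 69.6
shift cm [-32.41 -17.12  -0.07] yaw 16.8 t 4.35 ee [0.494  0.1575 0.1272] y-axis 0.4724 F [-1.3  0.  -3.2] q6 -0.31
```

View pics/lift.png

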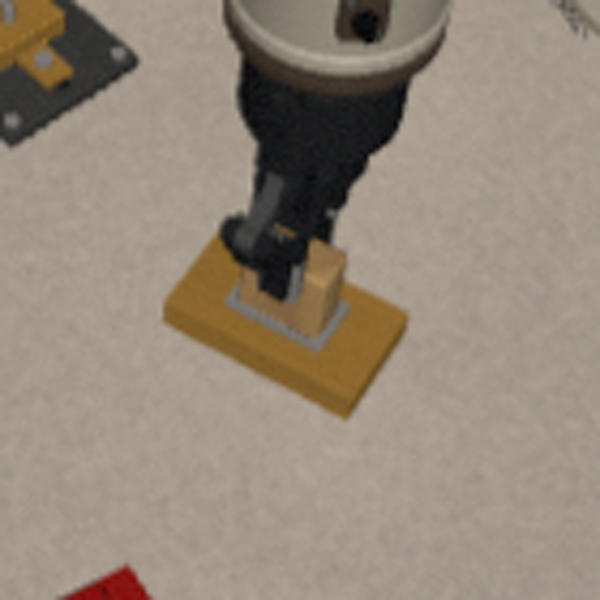

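The plate hangs level in the grip (scene px about 367,237). I check its offset from the TCP with the same camera-only fit as before.

```bash
python3 - <<'E'
from h import *
pl=lambda p:world(p,rect(.032,.055,.02),.0992)
lo=lambda p:world(p,rect(.032,.055,0),.0992)
f=lambda L:(np.array(L,float)+.5)*140/600-.5+[300,160]
g=[("scene",pl,f([(165,306),(346,403),(407,318)])),("scene",lo,f([(165,324),(346,419),(407,334)]))]
for h in(g[:1],g):
  p,r=fit(h,[.4965,.159,.47]);print(p,r.round(1).tolist())
E
```

```text
[0.49643865 0.15936464 0.46243328] [[0.9, 0.5], [-0.5, -0.5], [-0.2, 0.1]]
[0.49465742 0.15875488 0.46627647] [[0.3, 0.9], [-1.1, 0.1], [-0.7, 0.7], [0.7, 0.0], [-0.0, -1.1], [0.6, -0.6]]
```

```bash
python3 goal.py .488 -.209 .128 .180
python3 -m crank '[{"x":-32.4,"y":-17.2,"z":0,"yaw":16.8,"grip":-1},{"x":-32.4,"y":-17.2,"z":0,"yaw":16.8,"grip":-1},{"x":-32.4,"y":-17.2,"z":0,"yaw":16.8,"grip":-1},{"x":-32.4,"y":-17.2,"z":0,"yaw":16.8,"grip":-1},{"x":-32.4,"y":-17.2,"z":0,"yaw":16.8,"grip":-1},{"x":-32.4,"y":-17.2,"z":0,"yaw":16.8,"grip":-1},{"x":-32.4,"y":-17.2,"z":0,"yaw":16.8,"grip":-1},{"x":-32.4,"y":-17.2,"z":0,"yaw":16.8,"grip":-1}]'
python3 goal.py .488 -.209 .077 .180
```

```text
shift cm [-32.37 -17.18  -0.14] yaw 16.8 t 4.4 ee [0.4936 0.1574 0.1264] y-axis 0.4724 F [-0.7  0.4 -2.7] q6 -0.31
time: 5.4
ee_pos: [0.4878, -0.2089, 0.1262]
orientation: [-0.001, 0.641, 0.767, -0.0]
wrist_force: [0.2, 0.2, -3.5]
finger_gap: 0.0247
finger_force: 69.8
shift cm [-0.02  0.03  4.92] yaw -0.1 t 5.4 ee [ 0.4878 -0.2089  0.1262] y-axis 0.1785 F [ 0.2  0.2 -3.5] q6 -0.73
```

```bash

python3 -m crank '[{"x":0,"y":0,"z":2,"yaw":0,"grip":-1},{"x":0,"y":0,"z":4,"yaw":0,"grip":-1},{"x":0,"y":0,"z":4.8,"yaw":0,"grip":-1},{"x":0,"y":0,"z":4.8,"yaw":0,"grip":-1},{"x":0,"y":0,"z":4.8,"yaw":0,"grip":-1}]'
python3 goal.py .488 -.209 .070 .180
python3 - <<'E'
from station import optics
import cv2,numpy as np
s=optics.capture("scene")["img"];t=optics.capture("top")["img"]
f=lambda im,x,y:cv2.resize(im[y:y+120,x:x+80],(400,600),interpolation=cv2.INTER_CUBIC)
cv2.imwrite("pics/over.png",np.hstack([f(t,341,150),f(s,255,100)]))
E
```

```text
time: 6.02
ee_pos: [0.4888, -0.2091, 0.0804]
orientation: [0.0, 0.641, 0.768, 0.0]
wrist_force: [-0.5, -0.5, -3.3]
finger_gap: 0.0243
finger_force: 69.7
shift cm [ 0.03 -0.07  1.04] yaw -0.0 t 6.025 ee [ 0.4888 -0.2091  0.0804] y-axis 0.1797 F [-0.5 -0.5 -3.3] q6 -0.73
```

View pics/over.png

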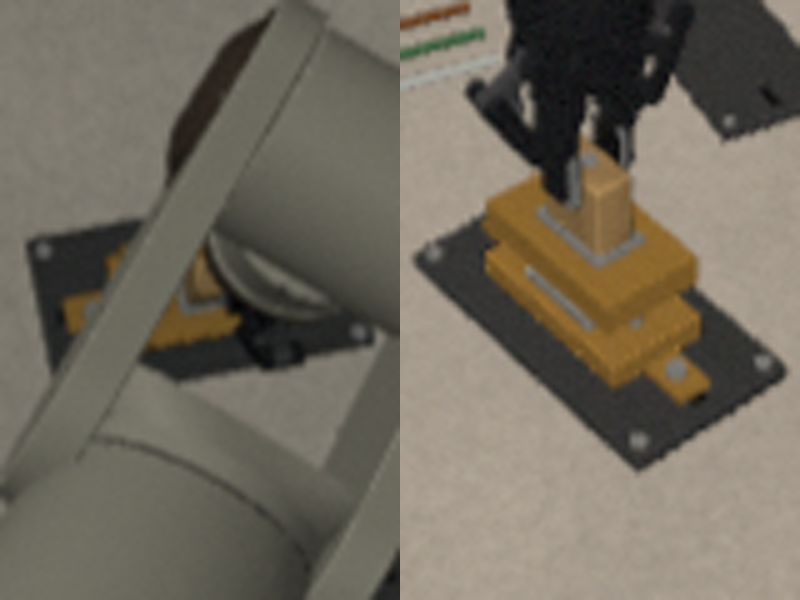

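The plate hangs straight over the die in the scene crop (px about 303,150), nearly aligned. I measure the relative offset in this one camera.

```bash
python3 - <<'E'
from h import *
f=lambda L:px((255,100),L)
def m(a,b,z): return lambda p:world(p,rect(a,b,z))
c,r=fit([("scene",m(.032,.055,.0724),f([(85,210),(207,303),(297,257)])),("scene",m(.032,.055,.0524),f([(85,226),(207,322),(297,276)]))],[.489,-.209,.18]);print(c,r.round(1).tolist())
d,r=fit([("scene",m(.032,.06,.03),f([(86,247),(217,363),(299,316)])),("scene",m(.032,.06,.012),f([(86,272),(217,387),(299,340)]))],[.489,-.209,.18]);print(d,r.round(1).tolist())
e=d[:2]-c[:2];a=d[2];print("die-cover mm in plate axes",1e3*np.array([np.cos(a)*e[0]+np.sin(a)*e[1],-np.sin(a)*e[0]+np.cos(a)*e[1]]),"yaw deg",np.degrees(d[2]-c[2]))
E
python3 goal.py .488 -.209 .070 .180
```

```text
[ 0.48790929 -0.21214607  0.19895876] [[0.5, 2.1], [-0.0, -0.7], [-0.0, 1.2], [-0.1, 0.1], [-0.3, -2.0], [-0.1, -0.2]]
[ 0.488141   -0.21101613  0.17420762] [[0.3, -0.3], [0.8, -0.8], [-0.7, 0.5], [-0.2, 0.2], [0.6, -0.4], [-0.7, 0.9]]
die-cover mm in plate axes [0.42405456 1.07267293] yaw deg -1.418135855582775
shift cm [ 0.05 -0.06  1.04] yaw -0.0 t 6.125 ee [ 0.4887 -0.2093  0.0804] y-axis 0.1794 F [ 0.  -0.4 -3.9] q6 -0.73
```

```bash

python3 -m crank '[{"x":0,"y":0,"z":0.5,"yaw":0,"grip":-1},{"x":0,"y":0,"z":0.8,"yaw":0,"grip":-1},{"x":0,"y":0,"z":1.1,"yaw":0,"grip":-1},{"x":0,"y":0,"z":1.3,"yaw":0,"grip":-1},{"x":0,"y":0,"z":1.3,"yaw":0,"grip":-1},{"x":0,"y":0,"z":1.3,"yaw":0,"grip":-1}]'
python3 goal.py .488 -.209 .058 .180
```

```text
time: 6.88
ee_pos: [0.4885, -0.2093, 0.0668]
orientation: [0.0, 0.641, 0.768, -0.0]
wrist_force: [-0.3, 0.6, -3.9]
finger_gap: 0.0246
finger_force: 69.8
shift cm [ 0.04 -0.04  0.88] yaw -0.0 t 6.875 ee [ 0.4885 -0.2093  0.0668] y-axis 0.1792 F [-0.3  0.6 -3.9] q6 -0.73
```

Already at underside about 39 mm with no contact, so the pins are in the holes. Next I press on.

```bash

python3 -m crank '[{"x":0,"y":0,"z":0.2,"yaw":0,"grip":-1},{"x":0,"y":0,"z":0.4,"yaw":0,"grip":-1},{"x":0,"y":0,"z":0.5,"yaw":0,"grip":-1},{"x":0,"y":0,"z":0.5,"yaw":0,"grip":-1},{"x":0,"y":0,"z":0.5,"yaw":0,"grip":-1}]'
python3 goal.py .488 -.209 .058 .180
python3 -m crank '[{"x":0,"y":0,"z":0.2,"yaw":0,"grip":-1},{"x":0,"y":0,"z":0.4,"yaw":0,"grip":-1},{"x":0,"y":0,"z":0.4,"yaw":0,"grip":-1},{"x":0,"y":0,"z":0.4,"yaw":0,"grip":-1}]'
python3 goal.py .488 -.209 .058 .180
```

```text
time: 7.5
ee_pos: [0.4886, -0.2093, 0.0619]
orientation: [0.0, 0.641, 0.768, -0.0]
wrist_force: [1.2, 0.2, 2.3]
finger_gap: 0.0246
finger_force: 70.7
shift cm [ 0.04 -0.05  0.39] yaw -0.0 t 7.5 ee [ 0.4886 -0.2093  0.0619] y-axis 0.1793 F [1.2 0.2 2.3] q6 -0.73
time: 8.0
ee_pos: [0.4886, -0.2094, 0.058]
orientation: [0.0, 0.641, 0.768, 0.0]
wrist_force: [-0.3, 2.4, 8.6]
finger_gap: 0.0243
finger_force: 71.2
shift cm [ 0.05 -0.06  0.  ] yaw -0.0 t 8.0 ee [ 0.4886 -0.2094  0.058 ] y-axis 0.1792 F [-0.3  2.4  8.6] q6 -0.73
```

```bash

python3 -m crank '[{"x":0,"y":0,"z":0.1,"yaw":0,"grip":-1},{"x":0,"y":0,"z":0.1,"yaw":0,"grip":-1},{"x":0,"y":0,"z":0.1,"yaw":0,"grip":-1}]'
python3 goal.py .488 -.209 .058 .180
```

```text
time: 8.38
ee_pos: [0.4889, -0.2093, 0.0579]
orientation: [0.001, 0.641, 0.768, 0.0]
wrist_force: [-2.5, 5.0, 21.7]
finger_gap: 0.0238
finger_force: 72.8
shift cm [ 0.05 -0.08 -0.01] yaw -0.0 t 8.375 ee [ 0.4889 -0.2093  0.0579] y-axis 0.1794 F [-2.5  5.  21.7] q6 -0.73
```

```bash
python3 - <<'E'
from station import optics
import cv2
s=optics.capture("scene")["img"]
cv2.imwrite("pics/end.png",cv2.resize(s[120:210,250:350],(800,600),interpolation=cv2.INTER_CUBIC))
E
```

```text
(no output)
```

View pics/end.png

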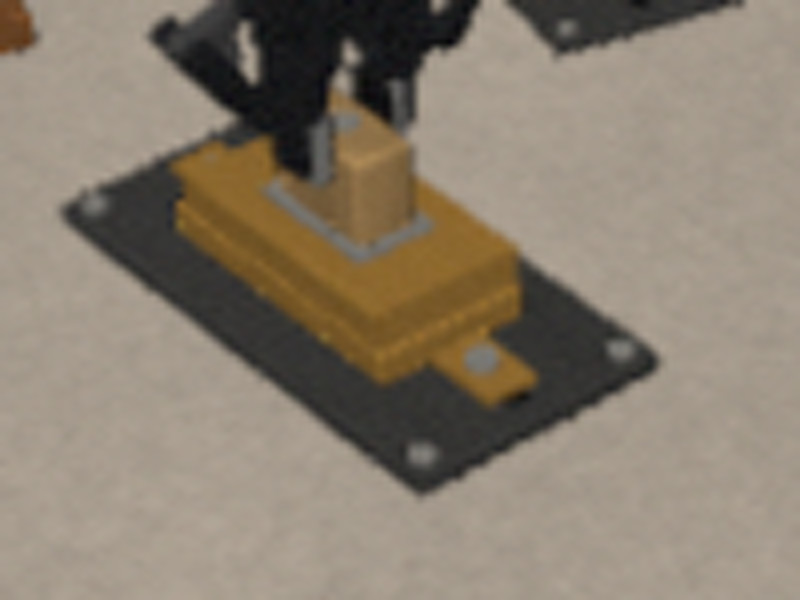

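The plate sits flush on the die with no gap (scene px about 298,160), the handle is still gripped, and the push is about 22 N. I'm handing in.

```bash
python3 -c "
from station import finish_job
print(finish_job())"
```

```text
the job is handed in; nothing more can be done
None
```

The press is closed: the upper plate dropped onto its pins without needing any sliding and is held flush on the die at about 22 N with the handle still gripped; the job was handed in at about 8.4 s, and the torch, bowl and rod rest were not touched.

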